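# Cover the findings pots on the goldsmith's bench

## Task

Close the four open pots of findings before the polishing starts: set each pot's own wooden lid, the one of the same shape and size, down on it without dropping it, so that it sits fully home, level, and square with the pot where the pot is not round. Leave the smallest round lid, whose pot is missing, and the flat steel tin where they are.

Things in the scene. Friction and masses are not known exactly. Their poses are not given: they have to be found in the camera images.
- pot_large: Large round aluminium pot, 96 mm in outside diameter, 40 mm tall, walls 4 mm, open at the top, some small findings in the bottom (below 20 mm). Fixed to the bench. Origin: centre of its underside, z up, so the rim is at z = 40 mm; with its lid fully home the lid's origin is 34 mm above this origin.
- pot_small: Small round aluminium pot, 64 mm in outside diameter, 40 mm tall, walls 4 mm, open at the top, some small findings in the bottom (below 20 mm). Fixed to the bench. Origin: centre of its underside, z up, so the rim is at z = 40 mm; with its lid fully home the lid's origin is 34 mm above this origin.
- pot_square: Square aluminium pot, 74 x 74 mm outside (sides along its x and y), 40 mm tall, walls 4 mm, open at the top, some small findings in the bottom (below 20 mm). Fixed to the bench. Origin: centre of its underside, z up, so the rim is at z = 40 mm; with its lid fully home the lid's origin is 34 mm above this origin.
- pot_oblong: Oblong aluminium pot, 104 mm (along its x) by 60 mm (along its y) outside, 40 mm tall, walls 4 mm, open at the top, some small findings in the bottom (below 20 mm). Fixed to the bench. Origin: centre of its underside, z up, so the rim is at z = 40 mm; with its lid fully home the lid's origin is 34 mm above this origin.
- lid_large: Large round wooden lid, 106 mm in diameter, for the large round pot. Origin: centre of its underside, z up. A 6 mm plate (z = 6 to 12 mm) on a narrower plug (72 mm in diameter) (z = 0 to 6 mm) that drops inside the rim with 8 mm to spare all round; at the centre a brass upright round knob 18 mm across, z = 12 to 36 mm, to grip. Loose, 35 to 110 g.
- lid_small: Small round wooden lid, 74 mm in diameter, for the small round pot. Origin: centre of its underside, z up. A 6 mm plate (z = 6 to 12 mm) on a narrower plug (40 mm in diameter) (z = 0 to 6 mm) that drops inside the rim with 8 mm to spare all round; at the centre a brass upright round knob 18 mm across, z = 12 to 36 mm, to grip. Loose, 35 to 110 g.
- lid_square: Square wooden lid, 84 x 84 mm (sides along its x and y), for the square pot, any way round. Origin: centre of its underside, z up. A 6 mm plate (z = 6 to 12 mm) on a narrower plug (50 x 50 mm) (z = 0 to 6 mm) that drops inside the rim with 8 mm to spare all round; at the centre a brass bar handle 34 mm long (along x), 14 mm wide (along y), z = 12 to 36 mm, to grip. Loose, 35 to 110 g.
- lid_oblong: Oblong wooden lid, 114 mm (along its x) by 70 mm (along its y), for the oblong pot, either way round. Origin: centre of its underside, z up. A 6 mm plate (z = 6 to 12 mm) on a narrower plug (80 x 36 mm) (z = 0 to 6 mm) that drops inside the rim with 8 mm to spare all round; at the centre a brass bar handle 34 mm long (along x), 14 mm wide (along y), z = 12 to 36 mm, to grip. Loose, 35 to 110 g.
- lid_spare: Bystander: the smallest round wooden lid, only 46 mm in diameter, 12 mm thick with its plug, with a like brass knob up to z = 36 mm; its pot is missing. Loose, 30 g. Origin: centre of its underside.
- tin: Bystander: closed flat round steel tin without a knob, 66 mm in diameter and 22 mm tall. Loose, 120 g. Origin: centre of its underside.
Not all that is in view belongs to the job. What is shaped like the lid_small but red or turquoise is not meant.

How it is judged:
At the end, for the whole second after the job is handed in: Each lid rests on its own pot: centres within 12 mm, its origin 30 to 37.5 mm above the pot's (plug inside the rim), tilt under 0.06 rad, at rest (under 0.02 m/s); the oblong and square lids turned less than 0.2 rad from their pots' sides (horizontal distance between lid_large and pot_large below 0.012 m and z of lid_large in the frame of pot_large between 0.03 and 0.0375 m and angle between each of lid_large, lid_small, lid_square, lid_oblong's own z axis and vertical below 0.06 rad and linear speed of each of lid_large, lid_small, lid_square, lid_oblong below 0.02 m/s and horizontal distance between lid_small and pot_small below 0.012 m and z of lid_small in the frame of pot_small between 0.03 and 0.0375 m and horizontal distance between lid_square and pot_square below 0.012 m and z of lid_square in the frame of pot_square between 0.03 and 0.0375 m and horizontal distance between lid_oblong and pot_oblong below 0.012 m and z of lid_oblong in the frame of pot_oblong between 0.03 and 0.0375 m and angle between the x axis of lid_oblong and the x axis of pot_oblong, either way round below 0.2 rad and (angle between the x axis of lid_square and the x axis of pot_square, either way round below 0.2 rad or angle between the x axis of lid_square and the y axis of pot_square, either way round below 0.2 rad)); the robot touches nothing.
It fails at once if a lid is dropped: it moves faster than 0.7 m/s with nothing gripping it ((linear speed of lid_large above 0.7 m/s and contact force between lid_large and the fingers below 0.05 N) or (linear speed of lid_small above 0.7 m/s and contact force between lid_small and the fingers below 0.05 N) or (linear speed of lid_square above 0.7 m/s and contact force between lid_square and the fingers below 0.05 N) or (linear speed of lid_oblong above 0.7 m/s and contact force between lid_oblong and the fingers below 0.05 N)).
It fails at once if the smallest lid or the flat tin is moved by more than 15 mm (distance of any of lid_spare, tin from where it was at the start of the episode above 0.015 m).
It also fails if it takes over 102 s, if anything falls off the work surface, if the arm or the gripper's body presses on something with over 40 N, if the wrist force passes 120 N, or if a joint passes its speed limit or range.

## Robot

A 6-joint arm with a two-finger parallel gripper is mounted at the origin on the work surface. World frame = base frame: x ahead of the robot, y to its left, z up, the work surface at z = 0. Lengths are in m, angles in rad, forces in N, time in s.
With the tool pointing down it reaches from about 0.35 to 0.8 m from the base axis. Payload 7.3 kg.
Tool frame: the origin (TCP) lies between the finger pads; the fingertips stand 25 mm ahead of it and the grasp point (between the pads) lies 6 mm ahead of it (r.tip_extent is the distance from the TCP to the fingertips, in m); z points along the fingers, y is the line along which they close (so a half turn about z gives the same grasp; the last joint's range is limited). The gripper opens to 85 mm and grips with 20 to 120 N. Pads are 22 mm wide; open, the fingers measure 114 mm over their backs; the gripper's body (76 mm by 85 mm) begins 54 mm behind the grasp point. The pads swing forward as they close: fully open they stand 13 mm farther back than shut.
Start: joints at [-1.495, 0.342, 1.524, -0, 1.275, -0.146], TCP at [0.116, -0.512, 0.256] pointing down, gripper open.
Joint ranges: [-2.53, 2.53], [-0.77, 2.02], [0.04, 2.7], [-1, 4.14], [0.28, 2.66], [-3.11, 3.11]. Speed limits (rad/s): [2.57, 2.57, 3.14, 3.14, 3.14, 3.14].

## Interface

Orientations are given as a unit quaternion [x, y, z, w].
In Python, from workcell import r, command_gripper, optics gives the robot as it stands. The module is installed in compiled form; this text tells all that it offers. Calls block until the motion is done:
- r.reach(position, orientation): joint-space move of the TCP to a pose.
- r.move_straight(position, orientation=None, speed=0.15, max_force=None): straight line of the TCP; orientation=None keeps the orientation; speed is the mean speed in m/s. With max_force (N) it stops when the force on the tool has changed by that much, and returns True; else False.
- r.movej(angles): joint-space move.
- command_gripper(opening, force=None): finger opening in m; force is the grip in N (None keeps the last); returns when the fingers have stopped.
- r.hold(seconds).
- r.solve_ik(position, orientation): joint angles nearest the present ones, or None.
- r.read_state(): the state.
- optics.get_image(name): name is "scene" or "top" or "wrist"; returns (picture, depth): 400x640x3 uint8, red, green, blue; 400x640 float32, m along the optical axis (not along the pixel's ray), 0 where there is no reading.
- optics.camera_model(name): a dict with "K" (3x3 intrinsics, pixels), "R" (3x3) and "t" (3): a world point X has camera coordinates R X + t; the wrist camera has in their place "tool_from_camera" (4x4, takes a point from camera to tool coordinates, whose origin is the TCP and whose axes are the flange's). Camera axes: x right, y down, z forward; pixel columns grow to the right and rows downward; lengths in m; the calibration is good to about 2 mm. A picture is of the moment at which its call begins: read the wrist's pose just before it. camera_model takes no time and is no camera call.
A pose or a line that the arm cannot do raises r.PlanningError and nothing moves.
- r.finish_job(): hands the job in; it is judged then, once.
The state is a dict: "time_s": time; "joint_positions": joint angles; "dq": joint speeds; "tau": joint torques, N m; "eef_pos": TCP position; "eef_rot": TCP orientation; "contact_force": force on the tool from outside, world axes, zero at the start; "torque": the same for the moment, N m; "grip_width": finger opening in m; "grip_force": force on a finger pad.
Only numpy, scipy, OpenCV 4.12 (cv2) and the standard library are available. Lean on these libraries where they do the work, as an engineer would, in place of code of your own. Each camera call takes 0.05 s, during which the arm holds its last target. There are 200 camera calls.

## Working session

There is one attempt and no reset: what is moved stays moved. The work goes in short steps, each a Python script; the robot and the scene stay as the last script left them, time stands still between calls to the robot, and variables do not carry over. Pictures are saved under pics/ and viewed, at most 14 in all, crops included, and the job is handed in when it is done.

```bash
mkdir -p pics; python3 - <<'E'
from workcell import r, optics
import cv2, numpy as np
for n in ("top","scene"):
    p,d=optics.get_image(n); cv2.imwrite(f"pics/{n}0.png",p[:,:,::-1]); np.savez(f"{n}0.npz",p=p,d=d)
    m=optics.camera_model(n); print(n,m); print((d>0).mean(), d[200,320])
print(optics.camera_model("wrist")); print(r.read_state())
E
```

```text
top {'K': array([[514.96452711,   0.        , 308.89684705],
       [  0.        , 514.96452711, 200.90716333],
       [  0.        ,   0.        ,   1.        ]]), 'R': array([[-0.02582216, -0.99955241, -0.01510627],
       [-0.98682282,  0.02790203, -0.15938067],
       [ 0.15973083,  0.01079166, -0.98710162]]), 't': array([0.01331538, 0.43760154, 1.54083816])}
0.99606640625 1.6127064
scene {'K': array([[466.43526334,   0.        , 318.08420655],
       [  0.        , 466.43526334, 198.46739256],
       [  0.        ,   0.        ,   1.        ]]), 'R': array([[ 0.8452275 ,  0.53415827,  0.01629182],
       [ 0.42779545, -0.65802381, -0.61967388],
       [-0.32028352,  0.53073497, -0.78469029]]), 't': array([-0.37828865, -0.16491729,  1.3178004 ])}
0.99605078125 1.1926553
{'K': array([[332.18961307,   0.        , 316.26634067],
       [  0.        , 332.18961307, 199.22798642],
       [  0.        ,   0.        ,   1.        ]]), 'tool_from_camera': array([[-2.09932030e-04, -9.55433861e-01, -2.95205172e-01,
         7.62939766e-02],
       [ 9.99999590e-01,  5.95516126e-05, -9.0387
[... 208 characters left out ...]
{'time_s': 0.1, 'joint_positions': array([-1.49499289e+00,  3.42670614e-01,  1.52489902e+00, -6.22157988e-07,
        1.27541742e+00, -1.46038617e-01]), 'dq': array([-0.0003977 , -0.00116049, -0.00233471, -0.00105704,  0.00062813,
       -0.00086443]), 'tau': array([ 2.51099860e-03, -4.34447694e+01, -2.46491700e+01, -2.28136646e-04,
        4.72407643e-03,  7.82666518e-06]), 'eef_pos': array([ 0.11549158, -0.51181379,  0.25569416]), 'eef_rot': array([ 9.93854316e-01,  1.10693777e-01,  2.41817182e-05, -6.96784171e-04]), 'contact_force': array([ 0.16481315,  0.09028853, -0.7098651 ]), 'torque': array([ 0.07354573,  0.02652695, -0.0079829 ]), 'grip_force': 0.0, 'grip_width': 0.0859563846419025}
```

View pics/top0.png

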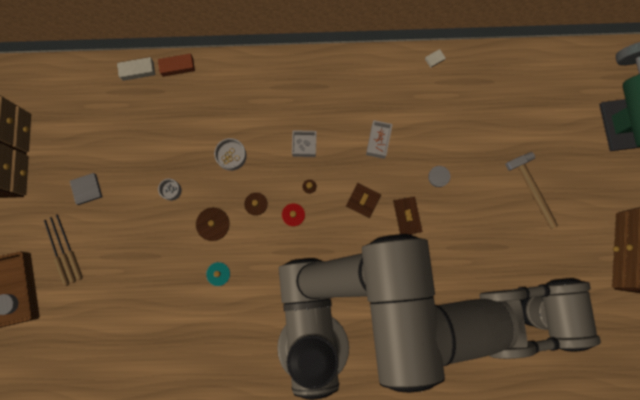

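View pics/scene0.png

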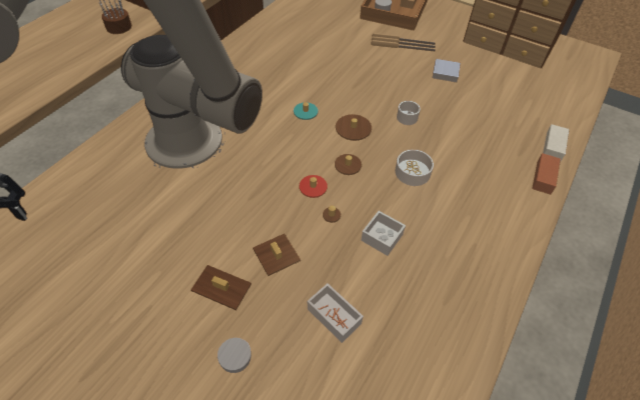

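Top view: pots are large (230,155), small (170,189), square (304,143) and oblong (379,139). Lids are large (212,223), small (256,203), square (364,199) and oblong (407,215); the spare is at (309,186) and the tin at (439,176). Red (293,215) and turquoise (218,273) are decoys. The scene view shows the same layout. Next is a rough triangulation from hand seeds to plan the wrist views.

```bash
cat > seeds.py <<'E'
import numpy as np
S=dict(pot_large=((230,155),(414,167)),pot_small=((170,189),(408,112)),pot_square=((304,143),(384,233)),pot_oblong=((379,139),(336,312)),
lid_large=((211,223),(354,123)),lid_small=((255,203),(349,160)),lid_square=((364,199),(276,249)),lid_oblong=((408,215),(220,283)),lid_spare=((309,186),(332,211)),tin=((439,176),(235,355)))
def ray(m,uv):
    d=m["R"].T@np.linalg.solve(m["K"],[*uv,1.]); return -m["R"].T@m["t"], d/np.linalg.norm(d)
def tri(rays):
    A=sum(np.eye(3)-np.outer(d,d) for o,d in rays); b=sum((np.eye(3)-np.outer(d,d))@o for o,d in rays)
    p=np.linalg.solve(A,b); return p, max(np.linalg.norm(np.cross(p-o,d)) for o,d in rays)
def plane(rr,z): o,d=rr; return o+d*(z-o[2])/d[2]
E
python3 - <<'E'
from seeds import *; from workcell import optics,r
a,b=optics.camera_model("top"),optics.camera_model("scene")
print(r.tip_extent)
t=np.load("top0.npz")["p"];s=np.load("scene0.npz")["p"]
for k,(u,v) in S.items():
    p,e=tri([ray(a,u),ray(b,v)]); print(k,p.round(3),round(e,4),np.hypot(*p[:2]).round(3),t[u[1],u[0]],s[v[1],v[0]])
print(t[230,220],t[205,375],t[240,150],t[208,412])
E
```

```text
0.025
pot_large [0.594 0.246 0.018] 0.0002 0.643 [111  91  64] [176 167 144]
pot_small [0.488 0.432 0.024] 0.001 0.652 [93 87 79] [126 121 115]
pot_square [0.625 0.012 0.02 ] 0.0002 0.625 [101  94  86] [180 177 168]
pot_oblong [ 0.632 -0.223  0.021] 0.001 0.67 [103  70  53] [161 120  94]
lid_large [0.379 0.303 0.023] 0.0011 0.485 [119  87  38] [111  88  53]
lid_small [0.438 0.168 0.024] 0.0004 0.469 [117  85  37] [120  95  58]
lid_square [ 0.44  -0.168  0.03 ] 0.0003 0.471 [118  86  36] [169 137  82]
lid_oblong [ 0.387 -0.301  0.024] 0.0013 0.49 [121  88  39] [160 129  75]
lid_spare [0.487 0.    0.02 ] 0.0002 0.487 [117  85  37] [120  95  59]
tin [ 0.508 -0.406  0.013] 0.0003 0.651 [97 91 83] [144 139 133]
[59 33 17] [69 45 26] [113  84  52] [61 35 19]
```

```bash
python3 - <<'E'
from workcell import r, optics
import cv2, numpy as np
from scipy.spatial.transform import Rotation as R
out={}
print(r.solve_ik([.54,-.28,.33],[1,0,0,0]))
for i,y in enumerate([-.28,-.08,.12,.3]):
    r.reach([.54,y,.33],[1,0,0,0]); r.hold(.2)
    s=r.read_state(); p,d=optics.get_image("wrist")
    T=np.eye(4);T[:3,:3]=R.from_quat(s["eef_rot"]).as_matrix();T[:3,3]=s["eef_pos"]
    W=T@optics.camera_model("wrist")["tool_from_camera"]; Rc=W[:3,:3].T
    np.savez(f"w{i}.npz",p=p,d=d,K=optics.camera_model("wrist")["K"],R=Rc,t=-Rc@W[:3,3])
    cv2.imwrite(f"pics/w{i}.png",p[:,:,::-1]); print(s["time_s"],s["eef_pos"])
E
```

```text
[-6.04285862e-01  4.61467973e-01  1.13876236e+00 -4.44089210e-16
  1.54136232e+00  9.66510465e-01]
2.0833 [ 0.53948474 -0.28079713  0.32995022]
3.15 [ 0.54014081 -0.08154724  0.32968991]
4.2167 [0.54034669 0.11840816 0.32998044]
5.2167 [0.5405558  0.29832872 0.33033058]
```

```bash
python3 - <<'E'
import cv2,numpy as np
cv2.imwrite("pics/m.png",cv2.resize(np.vstack([np.hstack([cv2.imread("pics/w0.png"),cv2.imread("pics/w1.png")]),np.hstack([cv2.imread("pics/w2.png"),cv2.imread("pics/w3.png")])]),(800,500)))
E
```

```text
(no output)
```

View pics/m.png

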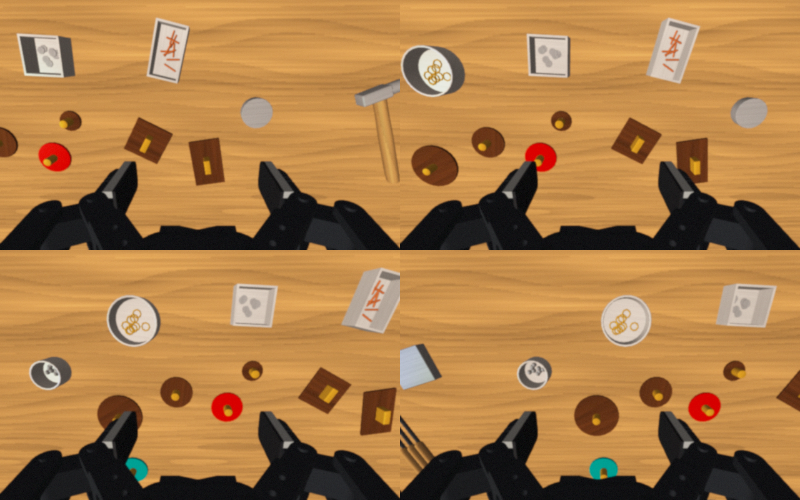

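The wrist views show all the lids and pots unobstructed in at least two views each. For clean rim outlines I'll take two views with the camera almost straight above each pot, then measure everything by masks and rays.

```bash
cat > vis.py <<'E'
import cv2, numpy as np
from workcell import r, optics
from seeds import *
from scipy.spatial.transform import Rotation as Rot
SZ=dict(pot_large=(96,96),pot_small=(64,64),pot_square=(74,74),pot_oblong=(104,60),lid_large=(106,106),lid_small=(74,74),lid_square=(84,84),lid_oblong=(114,70),lid_spare=(46,46),tin=(66,66))
def shot(fn):
    s=r.read_state(); p,d=optics.get_image("wrist"); m=optics.camera_model("wrist")
    T=np.eye(4);T[:3,:3]=Rot.from_quat(s["eef_rot"]).as_matrix();T[:3,3]=s["eef_pos"]
    W=T@m["tool_from_camera"]; Rc=W[:3,:3].T
    np.savez(fn,p=p,K=m["K"],R=Rc,t=-Rc@W[:3,3]); cv2.imwrite(f"pics/{fn}.png",p[:,:,::-1])
def px(m,X):
    q=m["K"]@(m["R"]@X+m["t"]); return q[:2]/q[2]
def outline(m,name,X,z):
    """world outline of the thing near X on plane z, with centre, sides, angle; None if cut or hidden"""
    hsv=cv2.cvtColor(m["p"],cv2.COLOR_RGB2HSV).astype(int)
    dark=(hsv[...,2]<125)&(hsv[...,1]>90) if name[:3]=="lid" else (hsv[...,1]<75)
    mk=cv2.morphologyEx(dark.astype(np.uint8),cv2.MORPH_OPEN,np.ones((3,3)))
    u=px(m,X)
    if not(0<=u[0]<640 and 0<=u[1]<400): return None
    cs,_=cv2.findContours(mk,cv2.RETR_EXTERNAL,cv2.CHAIN_APPROX_NONE)
    cs=[c for c in cs if cv2.contourArea(c)>150]
    if not cs: return None
    c=max(cs,key=lambda c:cv2.pointPolygonTest(c,(float(u[0]),float(u[1])),True))
    if cv2.pointPolygonTest(c,(float(u[0]),float(u[1])),True)<-8: return None
    x,y,w,h=cv2.boundingRect(c)
    if x<2 or y<2 or x+w>638 or y+h>398: return None
    hull=cv2.convexHull(c)[:,0].astype(float)
    W=np.array([plane(ray(m,q),z)[:2] for q in hull])*1000
    mo=cv2.moments(W.astype(np.float32)); cen=np.array([mo["m10"],mo["m01"]])/mo["m00"]
    rect=cv2.minAreaRect(W.astype(np.float32)); (a,b),ang=rect[1],rect[2]
    if a<b: a,b,ang=b,a,ang+90
    mp=cv2.moments(hull.astype(np.float32)); uc=np.array([mp["m10"],mp["m01"]])/mp["m00"]
    return cen/1000,(a,b),ang,uc
E
cat > meas.py <<'E'
from vis import *; import glob,json
a,b=optics.camera_model("top"),optics.camera_model("scene"); P={}
for k,(u,v) in S.items():
    X,_=tri([ray(a,u),ray(b,v)]); L=k[:3]=="lid"; z=.012 if L else .022 if k=="tin" else .04
    got=[]
    for f in sorted(glob.glob("v*.npz"))if k[:3]=="pot" else sorted(glob.glob("w*.npz")+glob.glob("v*.npz")):
        m=dict(np.load(f)); o=outline(m,k,X,z)
        if o is None: continue
        nad=np.linalg.norm((-m["R"].T@m["t"])[:2]-o[0])
        if k[:3]=="pot" and nad>.08: continue
        ok=max(abs(np.array(o[1])-SZ[k]))<4
        if not ok: print("   rej",k,f,np.round(o[1],1)); continue
        got.append((o,m,f))
    if not got: print(k,"none"); continue
    C=np.array([g[0][0] for g in got]); t,e=tri([ray(g[1],g[0][3]) for g in got])
    per=90 if "oblong" not in k else 180; A=[g[0][2] for g in got]
    A=[A[0]+(x-A[0]+per/2)%per-per/2 for x in A]
    P[k]=(*np.median(C,0),t[2],float(np.median(A)))
    print(k,len(got),"c",C.mean(0).round(4),"spread",np.ptp(C,axis=0).round(4),"z",t[2].round(4),e.round(4),"size",np.mean([g[0][1] for g in got],0).round(1),"ang",np.median(A).round(1),np.ptp(A).round(1))
json.dump(P,open("P.json","w"))
E
python3 - <<'E'
from vis import *
a,b=optics.camera_model("top"),optics.camera_model("scene")
for k in("pot_small","pot_large","pot_square","pot_oblong"):
    X,_=tri([ray(a,S[k][0]),ray(b,S[k][1])])
    for i,dy in enumerate((.025,-.025)):
        r.reach([X[0]-.08,X[1]+dy,.3],[1,0,0,0]); r.hold(.15); shot(f"v_{k}{i}")
print(r.read_state()["time_s"])
E
python3 meas.py
```

```text
11.2417
pot_large 2 c [0.5964 0.2446] spread [0. 0.] z 0.0396 0.0 size [94.5 93.6] ang 179.7 0.8
pot_small 2 c [0.4894 0.434 ] spread [0.0001 0.0001] z 0.0404 0.0 size [61.9 61.8] ang 89.9 0.1
pot_square 2 c [0.624  0.0124] spread [0.     0.0001] z 0.039 0.0 size [73.9 73.6] ang 177.1 0.1
pot_oblong 2 c [ 0.631  -0.2231] spread [0. 0.] z 0.0399 0.0 size [103.9  59.9] ang 166.5 0.0
   rej lid_large v_pot_large0.npz [103.2 101.5]
   rej lid_large v_pot_large1.npz [103.2 101.7]
   rej lid_large w2.npz [103.4  84.6]
lid_large 6 c [0.3811 0.3018] spread [0.0009 0.0034] z 0.0092 0.0008 size [104.2 102.5] ang 89.9 80.8
   rej lid_small w1.npz [73.6 69.7]
lid_small 9 c [0.4404 0.168 ] spread [0.0014 0.0052] z 0.0089 0.0003 size [71.8 70.8] ang 33.5 64.5
lid_square 7 c [ 0.4425 -0.1668] spread [0.0015 0.0031] z 0.0087 0.0011 size [83.6 81.8] ang 151.7 1.8
lid_oblong 6 c [ 0.3909 -0.3003] spread [0.0052 0.0028] z 0.01 0.0039 size [113.9  68.7] ang 8.9 0.4
   rej lid_spare v_pot_large0.npz [43.6 40.6]
   rej lid_spare v_pot_large1.npz [42.9 40.1]
   rej lid_spare v_pot_oblong0.npz [42.9 40.1]
   rej lid_spare v_pot_oblong1.npz [42.5 41.5]
   rej lid_spare v_pot_square0.npz [42.9 40.4]
   rej lid_spare v_pot_square1.npz [41.7 41.2]
   rej lid_spare w0.npz [42.3 41. ]
   rej lid_spare w1.npz [42.2 41.4]
   rej lid_spare w2.npz [42.4 39. ]
   rej lid_spare w3.npz [42.7 41.6]
lid_spare none
   rej tin v_pot_oblong0.npz [71.4 63.8]
   rej tin w1.npz [75.2 64.1]
tin 2 c [ 0.5102 -0.403 ] spread [0.0007 0.001 ] z 0.0112 0.0001 size [67.5 64.4] ang 79.4 21.4
```

```bash
cat > act.py <<'E'
import json,sys
from vis import *
P=json.load(open("P.json"))
def q(deg): return (Rot.from_euler("z",deg,degrees=True)*Rot.from_euler("x",180,degrees=True)).as_quat()
def go(lid,pot,ya,yb,ztop=.041):
    x,y=P[lid][:2]; X,Y=P[pot][:2]; a,b=q(ya),q(yb); Z=ztop+.034
    command_gripper(.05,40); r.reach([x,y,.13],a); r.move_straight([x,y,ztop],speed=.12)
    command_gripper(0.0,40); s=r.read_state(); w=s["grip_width"]; print(lid,"at",s["eef_pos"].round(4),"grip",round(w,4),round(s["grip_force"],1))
    if not .011<w<.021: sys.exit("bad grip")
    r.move_straight([x,y,.15],speed=.15); print(" held",round(r.read_state()["grip_width"],4))
    r.reach([X,Y,.15],b); r.hold(.2); e=r.read_state()["eef_pos"]-[X,Y,.15]; c=np.array([X,Y,0])-[e[0],e[1],0]
    r.move_straight(c+[0,0,Z+.012],speed=.12); r.hold(.2)
    hit=r.move_straight(c+[0,0,Z-.003],speed=.02,max_force=6)
    s=r.read_state(); print(" set",hit,s["eef_pos"].round(4),"want",np.round([X,Y,Z],4),"F",s["contact_force"].round(1))
    if not hit or abs(s["eef_pos"][2]-Z)>.004: sys.exit("bad height")
    command_gripper(.045); r.move_straight(s["eef_pos"]*[1,1,0]+[0,0,.17],speed=.15); print(" t",r.read_state()["time_s"])
from workcell import command_gripper
E
python3 - <<'E'
import cv2,numpy as np
im=cv2.imread("pics/top0.png")[165:245,340:440]; cv2.imwrite("pics/h.png",cv2.resize(im,(600,480),interpolation=cv2.INTER_CUBIC))
E
python3 -c "
from act import *
go('lid_small','pot_small',0,0)"
```

```text
lid_small at [0.4409 0.1685 0.0418] grip 0.0162 38.9
 held 0.0161
 set True [0.4886 0.4352 0.0758] want [0.4894 0.434  0.075 ] F [-0.9 -0.5  4.3]
 t 19.4083
```

View pics/h.png

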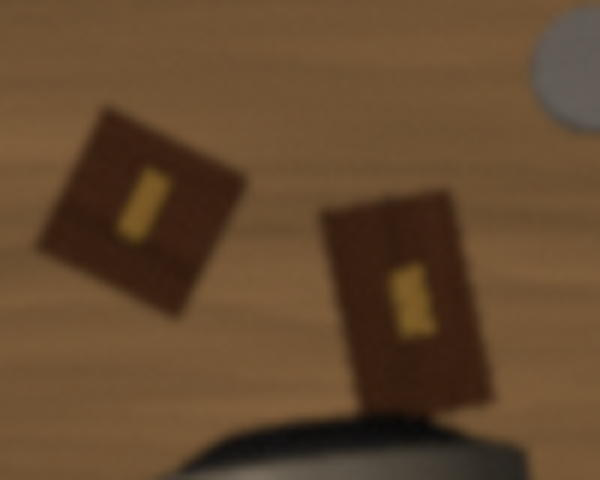

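The square lid's handle at crop (144,205) leans up-right, so its axis is about -28°. The oblong handle at (412,300) is along +9°. Both agree with the outlines. Small lid set at the expected height; on to the other three.

```bash
python3 - <<'E'
from act import *
go('lid_large','pot_large',0,0)
go('lid_square','pot_square',P['lid_square'][3]-180,P['pot_square'][3]-180)
go('lid_oblong','pot_oblong',P['lid_oblong'][3],P['pot_oblong'][3]-180)
for k in("pot_oblong","pot_square","pot_large","pot_small"):
    X=P[k]
    for i,dy in enumerate((.04,-.04)):
        r.reach([X[0]-.08,X[1]+dy,.3],[1,0,0,0]); r.hold(.15); shot(f"c_{k}{i}")
print(r.read_state()["time_s"])
for k in("pot_oblong","pot_square","pot_large","pot_small"):
    l=k.replace("pot","lid"); g=[]
    for i in(0,1):
        m=dict(np.load(f"c_{k}{i}.npz")); o=outline(m,l,np.array([*P[k][:2],.046]),.046)
        if o: g.append((m,o))
    if len(g)<2: print(l,"none",len(g)); continue
    t,e=tri([ray(m,o[3]) for m,o in g])
    print(l,"off mm",[((o[0]-P[k][:2])*1000).round(1) for m,o in g],"z",t[2].round(4),"size",[np.round(o[1],1) for m,o in g],"dang",[round(o[2]-P[k][3],1) for m,o in g])
cv2.imwrite("pics/c.png",cv2.resize(np.vstack([np.hstack([cv2.imread("pics/c_pot_%s0.png"%n) for n in p]) for p in(("oblong","square"),("large","small"))]),(800,500)))
E
```

```text
lid_large at [0.3815 0.3017 0.0418] grip 0.0166 39.0
 held 0.0164
 set True [0.5974 0.2436 0.0758] want [0.5964 0.2446 0.075 ] F [-0.  -0.4  4.2]
 t 26.2333
lid_square at [ 0.4428 -0.167   0.0417] grip 0.0131 40.1
 held 0.013
 set True [0.6243 0.014  0.0758] want [0.624  0.0124 0.075 ] F [-1.3  0.2  4.6]
 t 34.1
lid_oblong at [ 0.3904 -0.3009  0.0416] grip 0.0127 39.8
 held 0.0128
 set True [ 0.6318 -0.2219  0.0757] want [ 0.631  -0.2231  0.075 ] F [-1.2  0.3  3.4]
 t 41.8083
49.2583
lid_oblong off mm [array([-1.8,  2.8]), array([-1.8,  2.3])] z 0.0438 size [array([111.7,  67.6]), array([111.9,  68.1])] dang [0.0, -0.0]
lid_square off mm [array([-19.2,   0.8]), array([-0.6,  1.7])] z 0.0727 size [array([81.3, 48.1]), array([81.1, 81.1])] dang [-87.5, 0.1]
lid_large off mm [array([-0.7, -0.4]), array([-0.7, -0.8])] z 0.0441 size [array([101.5, 101.4]), array([101.5, 100.4])] dang [0.2, -89.7]
lid_small off mm [array([-2.5,  2. ]), array([-2.4,  1.6])] z 0.0438 size [array([70.5, 70.4]), array([70.4, 69.7])] dang [65.5, 89.8]
```

View pics/c.png

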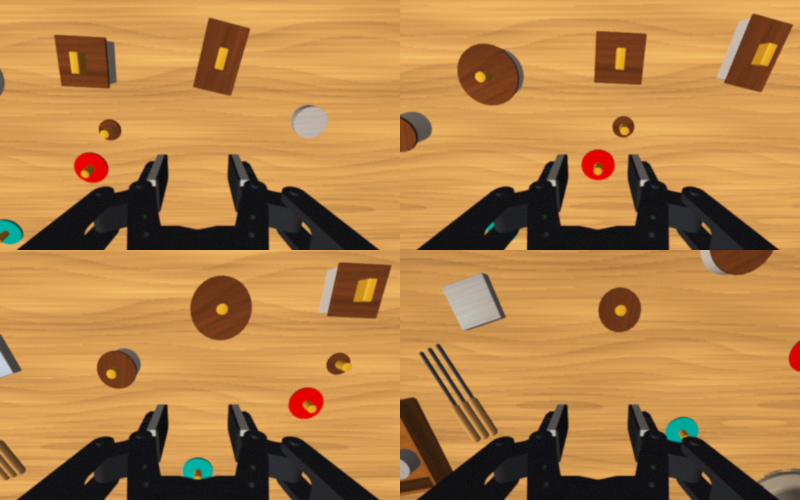

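All four lids sit on their own pots: oblong (222,57), square (620,57), large (221,308), small (620,310). Offsets are under 4 mm, angles agree, and plate heights measure about 44 mm. The square's view 0 outline was broken by the colour mask, but its view 1 is full-size and on centre. The spare and tin are untouched.

```bash
python3 -c "
from workcell import r
r.hold(.3); print(r.finish_job())"
```

```text
the job is handed in; nothing more can be done
None
```

All four lids are on their own pots and the job is handed in (the call gave no verdict); my last check showed them within 4 mm of centre and level, the square and oblong ones square to their pots, and the spare lid and tin never touched.

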